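Lock the bayonet cap on the grinder's coolant filter

ROBOT

A 6-joint arm with a two-finger parallel gripper is mounted at the origin on the work surface. World frame = base frame: x ahead of the robot, y to its left, z up, the work surface at z = 0. Lengths are in m, angles in rad, forces in N, time in s.
With the tool pointing down it reaches from about 0.375 to 0.9 m from the base axis. Payload 3.1 kg.
Tool frame: the origin (TCP) lies between the finger pads; the fingertips stand manip.nose_length ahead of it and the grasp point (between the pads) lies 5 mm behind it (manip.nose_length is the distance from the TCP to the fingertips, in m); z points along the fingers, y is the line along which they close (so a half turn about z gives the same grasp; the last joint's range is limited). The gripper opens to 85 mm and grips with 20 to 120 N. Pads are 22 mm wide; open, the fingers measure 114 mm over their backs; the gripper's body (76 mm by 85 mm) begins 54 mm behind the grasp point. The pads swing forward as they close: fully open they stand 13 mm farther back than shut.
Start: joints at [0.927, 0.527, 1.433, -0, 1.181, -0.178], TCP at [0.28, 0.559, 0.245] pointing down, gripper open.
Joint ranges: [-3.08, 3.08], [-0.75, 2.2], [0.22, 2.44], [-1.43, 4.57], [0, 2.65], [-2.85, 2.85]. Speed limits (rad/s): [2.79, 2.79, 3.14, 3.14, 3.14, 3.14].

INTERFACE

Orientations are given as a unit quaternion [x, y, z, w].
In Python, from station import monitor, eyes, job, manip gives the robot as it stands.
- The arm moves only by the shell command python3 -m pendant 'ROWS' [FORCE]. ROWS is JSON, a list that holds one entry, the list of rows, each a list of 7 numbers: the shift along the tool's x, y, z as a fraction of full scale, then the turn, a rotation vector about the tool's x, y, z as a fraction of full scale, then the opening, from 0 (shut) to 1 (fully open). A call has 1 to 20 rows; each row shifts and turns the commanded pose from where the row before left it, along the tool's axes as they then stand; what a row does not reach is not made up. Full scale, the value 1, is 800 mm for a shift and 0.12 rad for a turn. A row lasts 1/10 s, in which the tool goes at most 50 mm and 8.59 degrees, less where a joint would pass 70% of its speed; a pose out of reach is approached as far as the arm can. A call with a number of a shift or a turn outside -1 to 1 is refused whole. A call with a gripper value outside its range is refused whole. The fingers move at their own pace and stop on an object; FORCE is the grip in N (left out, the last holds). Time passes only in rows, so rows that do not move let the fingers close. It gives the time, the measured TCP pose, the force, the opening and the grip force at its end, in the units of the state.
- monitor.sense(): the state, without advancing time (a new reading comes with each control period).
- eyes.snapshot(name): name is "scene" or "side" or "wrist"; returns a dict with "pixels" (384x512x3 uint8, red, green, blue), "depth" (384x512 float32, m along the optical axis (not along the pixel's ray), 0 where there is no reading), "intrinsics" (3x3 intrinsics, pixels), "k1" (the pictures are not rectified: a ray, as slopes to the right and down, at radius r is drawn at 1 + k1 r^2 times it, then the intrinsics apply), "eye" and "attitude" of the camera in the world. Camera axes: x right, y down, z forward; pixel columns grow to the right and rows downward; lengths in m; the calibration is good to about 2 mm. A picture is of the moment at which its call begins.
- job.sign_off(): hands the job in; it is judged then, once.
The state is a dict: "t": time; "q": joint angles; "qd": joint speeds; "tau": joint torques, N m; "tcp_pos": TCP position; "tool_rot": TCP orientation; "force": force on the tool from outside, world axes, zero at the start; "ft_torque": the same for the moment, N m; "finger_gap": opening from 0.0 (shut) to 1.0 (fully open); "gripper_force": force on a finger pad.
Only numpy, scipy, OpenCV 4.12 (cv2) and the standard library are available. Lean on these libraries where they do the work, as an engineer would, in place of code of your own. Each camera call takes 0.05 s, during which the arm holds its last target. There are 200 camera calls.

TASK

Close the coolant filter: pick up the red-handled bayonet cap, feel its two lugs into the slots of the filter's neck, push it down against the spring and turn it clockwise to the stop, then let go so that the spring lifts the lugs into their locking notches. Press and twist gently, never forcing the cap on the rim, and leave the other things on the bench where they are.

Things in the scene. Friction and masses are not known exactly. Their poses are not given: they have to be found in the camera images.
- cap: Loose bayonet cap, 0.25 kg, standing upright on the bench: aluminium plug 48 mm across, 34 mm high, its lowest 5 mm tapering to 40 mm across, a red grip bar on top, two brass lugs at its sides. Half a turn about its axis makes no difference. Origin: centre of the underside; z up, x along the bar.
- cap_grip (a point): Point on the cap's axis inside the red grip bar, 56 mm above the cap's underside. The bar is 56 mm long (along x), 16 mm wide (along y) and 32 mm high: from 34 to 66 mm above the underside.
- cap_lugs (a point): Point on the cap's axis at mid height of the lugs, 11 mm above the underside. The two lugs stick out along the cap's +x and -x (under the bar's ends) to 31.5 mm from the axis; each is 9 mm wide and 6 mm high, from 8 to 14 mm above the underside.
- filter_head: Fixed coolant filter head: green box 120 x 130 mm, 50 mm high, brass pipe stubs on its +y and -y sides; on its centre a steel neck ring, 80 mm outside, 40 mm high (rim 90 mm up). Origin: centre of the underside; z up, along the neck's axis. The neck ring is fixed but its clocking about z differs each time and is not measured (see neck_rim).
- neck_rim (a point): Centre of the neck's mouth, level with the rim. Bore 51 mm. Two opposite slots, 12 mm wide, 25.5 to 34 mm from the axis, lie somewhere from 0.15 to 1.2 rad counterclockwise (seen from above) of the head's +x and -x; this is not measured: see or feel for them. Lugs pass with some 0.06 rad of play either way. Off the slots the lugs rest on the rim, the cap's underside 8 mm below this point.
- neck_ledge (a point): Point on the axis at the underside of the 10 mm thick ledge, 80 mm above the head's underside. The lugs are clear below it when the cap's underside is under 66 mm above the head's underside (go to about 61). Then the cap turns clockwise only (seen from above): 0.9 rad from mid slot to mid notch, about 0.97 rad to the hard stop. Counterclockwise is blocked.
- ejector_top (a point): Centre of the top of the black sprung ejector plate in the bore, as it stands with no cap: 77 mm above the head's underside. It meets the cap's underside there and pushes up with 6 N, plus 0.3 N per mm pushed down (about 11 N at 61 mm); it bottoms at 59 mm. This point does not move with it.
- locked_seat (a point): Where the cap's origin rests when locked: 72 mm above the head's underside. Let go at the stop, the spring lifts the lugs 6 mm into notches in the ledge and the cap comes to this height. Let go short of the notches it stays jammed low, at about 66 mm; in the slots it is pushed up to about 77 mm.
- wrench: Bystander: steel open-end wrench 160 mm long lying flat along its x axis; origin under its middle.
- wheel: Bystander: reddish grinding wheel lying flat, 100 mm across, 14 mm thick, 24 mm hole; origin at the centre of its underside.
- oil_can: Bystander: blue can, 56 mm across, 85 mm high, standing; origin at the centre of its underside.
- spacer: Bystander: small steel spacer ring lying flat, 32 mm across, 12 mm high; origin at the centre of its underside.

How it is judged:
By the outcome, as a careful person would: the job done as asked, in the order asked, and still so for the second after the job is handed in, with the robot touching nothing.
It also fails if it takes over 72 s, if anything falls off the work surface, if the arm or the gripper's body presses on something with over 40 N, if the wrist force passes 120 N, or if a joint passes its speed limit or range.

## Working session

There is one attempt and no reset: what is moved stays moved. The work goes in short steps, Python scripts to look and compute and a shell command to move; the robot and the scene stay as the last step left them, time stands still between calls to the robot, and variables do not carry over. Pictures are saved under pics/ and viewed, at most 10 in all, crops included, and the job is handed in when it is done.

```bash
ls; mkdir -p pics; cat > h.py <<'E'
import numpy as np, cv2
from station import monitor, eyes, job, manip
from scipy.spatial.transform import Rotation as R
def snap(n,f=None):
    s=eyes.snapshot(n)
    if f: cv2.imwrite('pics/'+f,s['pixels'][:,:,::-1])
    return s
def att(s):
    a=np.array(s['attitude'],float)
    return a if a.shape==(3,3) else R.from_quat(a).as_matrix()
def rays(s,uv):
    K=np.array(s['intrinsics']);uv=np.atleast_2d(uv).astype(float)
    d=(uv-K[[0,1],[2,2]])/K[[0,1],[0,1]]
    p=d.copy()
    for _ in range(20): p=d/(1+s['k1']*(p**2).sum(1,keepdims=True))
    return np.c_[p,np.ones(len(p))]
def plane(s,uv,z):
    w=rays(s,uv)@att(s).T; e=np.array(s['eye'])
    return e+w*((z-e[2])/w[:,2])[:,None]
def pts(s,uv):
    uv=np.atleast_2d(uv).astype(int); d=s['depth'][uv[:,1],uv[:,0]]
    return np.array(s['eye'])+(rays(s,uv)*d[:,None])@att(s).T
E
python3 - <<'E'
from h import *
for n in('scene','side'):
    s=snap(n,n+'0.png');print(n,s['eye'],s['attitude'],s['intrinsics'],s['k1'])
print(monitor.sense(),manip.nose_length)
E
```

```text
pics
scene [ 1.05514733 -0.21111801  0.75069073] [ 0.79158318  0.52714122 -0.16540085 -0.26107615] [[477.1233695    0.         254.42252176]
 [  0.         477.1233695  193.58919564]
 [  0.           0.           1.        ]] -0.05356828084310015
side [ 0.31861009 -0.45045888  0.67633367] [ 0.90234735 -0.27520263  0.08843208 -0.31970696] [[378.4077873    0.         250.54401181]
 [  0.         378.4077873  190.64997369]
 [  0.           0.           1.        ]] 0.04097936975495459
{'t': 0.1, 'q': array([ 9.27534772e-01,  5.28364164e-01,  1.43381887e+00,  1.79496377e-05,
        1.18141797e+00, -1.78504078e-01]), 'qd': array([-1.82400891e-05, -1.46890629e-03, -7.03969227e-05,  9.08558059e-04,
       -4.56247265e-04,  9.35995608e-04]), 'tau': array([-3.00928502e-05, -4.43309784e+01, -1.78584784e+01, -1.68075630e-04,
        3.86141488e-03, -3.66626443e-05]), 'tcp_pos': array([0.27970839, 0.55819765, 0.24442279]), 'tool_rot': array([ 2.30296181e-01,  9.73120065e-01, -9.17282609e-04, -4.08695868e-04]), 'force': array([ 0.44560379, -0.4670654 , -0.71487475]), 'ft_torque': array([ 0.00024593,  0.03863293, -0.04503126]), 'gripper_force': 0.0, 'finger_gap': 0.9992486132850709} 0.014
```

View pics/scene0.png

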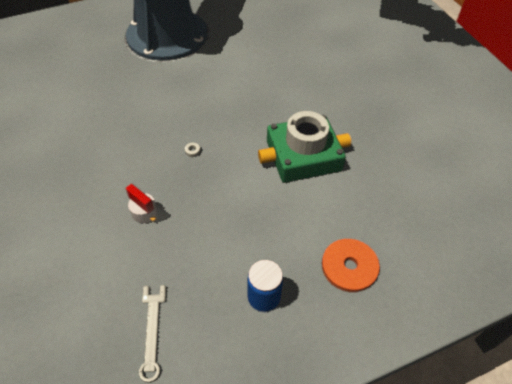

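View pics/side0.png

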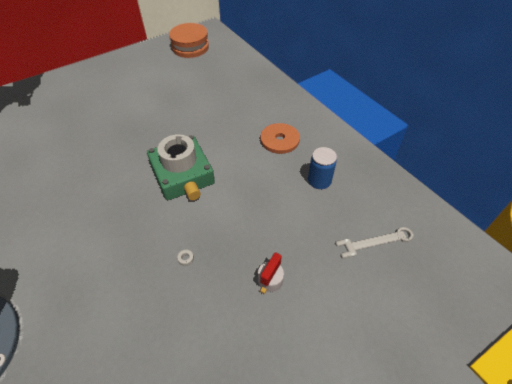

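Scene view: cap at about (140,203), head at (307,145), spacer (193,149), wheel (350,264), can (265,285). Side view: cap at (271,272), head at (180,165).

```bash
cat > m.py <<'E'
from h import *
def head_axes(P):
    (c,sz,a)=cv2.minAreaRect((P[:,:2]*1000).astype(np.float32)); return np.array(c)/1000,sz,a
rois={'scene':((110,170,175,235),(255,105,355,190)),'side':((240,245,300,300),(140,125,220,205))}
for n in rois:
    s=snap(n); im=s['pixels'].astype(int); r,g,b=im[...,0],im[...,1],im[...,2]
    V,U=np.mgrid[:384,:512]
    def inr(q): return (U>=q[0])&(V>=q[1])&(U<q[2])&(V<q[3])
    red=(r>100)&(g<60)&(b<60)&inr(rois[n][0])
    P=pts(s,np.argwhere(red)[:,::-1]); t=P[P[:,2]>.061]
    print(n,'red n',len(P),'z',np.percentile(P[:,2],[5,50,95]).round(4)); print(' bar top rect',head_axes(t))
    gr=(g>r*1.5)&(g>b*1.2)&inr(rois[n][1]); P=pts(s,np.argwhere(gr)[:,::-1]);
    t=P[abs(P[:,2]-.05)<.006]; print(' green top',len(t),np.median(t[:,2]),head_axes(t))
    q=inr(rois[n][1]); uv=np.argwhere(q)[:,::-1]; P=pts(s,uv); t=P[abs(P[:,2]-.09)<.005]
    h=cv2.convexHull((t[:,:2]*1000).astype(np.float32)); print(' rim',len(t),np.median(t[:,2]),cv2.fitEllipse(h), cv2.minEnclosingCircle(h))
    q=inr(rois[n][0]); P=pts(s,np.argwhere(q)[:,::-1]); t=P[abs(P[:,2]-.034)<.004]
    print(' captop',cv2.minEnclosingCircle((t[:,:2]*1000).astype(np.float32)))
E
python3 m.py
```

```text
scene red n 286 z [0.0474 0.0648 0.0672]
 bar top rect (array([ 0.52242999, -0.20022453]), (53.06380844116211, 15.0211763381958), 25.902639389038086)
 green top 1356 0.04900791423196682 (array([0.50786655, 0.14007578]), (127.33537292480469, 118.99215698242188), 81.6434097290039)
 rim 657 0.08925060267077589 ((505.9412536621094, 141.88809204101562), (79.2947769165039, 82.98038482666016), 56.37789535522461) ((506.02166748046875, 142.2401123046875), 41.816734313964844)
 captop ((522.1607055664062, -199.7411346435547), 26.036563873291016)
side red n 313 z [0.0464 0.0651 0.0673]
 bar top rect (array([ 0.51658722, -0.1985515 ]), (54.110469818115234, 15.943450927734375), 25.78073501586914)
 green top 969 0.04954174841698333 (array([0.50169711, 0.13842979]), (123.0903549194336, 116.84034729003906), 81.6204605102539)
 rim 484 0.08953949369450143 ((503.4627380371094, 142.6968536376953), (78.69078063964844, 82.27493286132812), 159.50418090820312) ((502.92462158203125, 143.3433074951172), 41.757484436035156)
 captop ((516.4110717773438, -199.0150909423828), 25.247472763061523)
```

```bash
cat > go.py <<'E'
# usage: go.py x y z yaw_deg(tool x dir): shift needed in tool axes (full-scale units), at current and at final yaw
import sys; from h import *
x,y,z,yaw=map(float,sys.argv[1:5]); s=monitor.sense()
M=R.from_quat(s['tool_rot']).as_matrix(); d=np.array([x,y,z])-s['tcp_pos']
a=np.radians(yaw); G=np.array([[np.cos(a),np.sin(a),0],[np.sin(a),-np.cos(a),0],[0,0,-1]])
print('t',round(s['t'],2),'tcp',s['tcp_pos'].round(4),'yaw',np.degrees(np.arctan2(M[1,0],M[0,0])).round(2),'tilt',M[2,:2].round(4),'q',s['q'].round(2),'F',s['force'].round(2),'gap',round(s['finger_gap'],3))
print('mm',(d*1000).round(1),'units cur',(M.T@d/.8).round(4),'units final-yaw',(G.T@d/.8).round(4))
print('turn units',(R.from_matrix(M.T@G).as_rotvec()/.12).round(3))
E
python3 go.py .5045 .1415 .245 153.4
python3 - <<'E'
from h import *
s=snap('wrist'); t=monitor.sense(); M=R.from_quat(t['tool_rot']).as_matrix()
print('cam off in tool',M.T@(s['eye']-t['tcp_pos']), 'axis',M.T@att(s)[:,2], s['intrinsics'][0][0])
E
```

```text
t 0.2 tcp [0.2799 0.5584 0.2447] yaw 153.37 tilt [ 0.0003 -0.0014] q [ 0.93  0.53  1.43  0.    1.18 -0.18] F [0.01 0.45 0.44] gap 1.002
mm [ 2.246e+02 -4.169e+02  3.000e-01] units cur [-4.846e-01 -3.399e-01 -1.000e-04] units final-yaw [-4.844e-01 -3.402e-01 -4.000e-04]
turn units [-0.011 -0.002 -0.004]
cam off in tool [ 0.07662623  0.0001681  -0.12941592] axis [-2.97536201e-01 -3.46715168e-04  9.54710474e-01] 305.6249201206009
```

```bash
python3 -m pendant '[[[-0.0404,-0.0283,0,0,0,0,1],[-0.0404,-0.0283,0,0,0,0,1],[-0.0404,-0.0283,0,0,0,0,1],[-0.0404,-0.0283,0,0,0,0,1],[-0.0404,-0.0283,0,0,0,0,1],[-0.0404,-0.0283,0,0,0,0,1],[-0.0404,-0.0283,0,0,0,0,1],[-0.0404,-0.0283,0,0,0,0,1],[-0.0404,-0.0283,0,0,0,0,1],[-0.0404,-0.0283,0,0,0,0,1],[-0.0404,-0.0283,0,0,0,0,1],[-0.0404,-0.0283,0,0,0,0,1],[0,0,0,0,0,0,1],[0,0,0,0,0,0,1]]]'
python3 go.py .5045 .1415 .245 153.4
python3 - <<'E'
from h import *
s=snap('wrist','w1.png')
np.savez('w1.npz',**{k:s[k] for k in s})
E
```

```text
t: 1.65
tcp_pos: [0.5051, 0.1413, 0.2451]
tool_rot: [0.231, 0.973, 0.0, -0.0]
force: [0.3, -0.4, -0.9]
finger_gap: 0.999
gripper_force: 0.0
t 1.65 tcp [0.5051 0.1413 0.2451] yaw 153.23 tilt [0.0009 0.    ] q [ 0.06  0.39  1.68  0.    1.07 -1.04] F [ 0.25 -0.43 -0.91] gap 0.999
mm [-0.6  0.2 -0.1] units cur [ 0.0008 -0.0001  0.0002] units final-yaw [ 0.0008 -0.0001  0.0002]
turn units [ 0.    -0.007 -0.025]
```

View pics/w1.png

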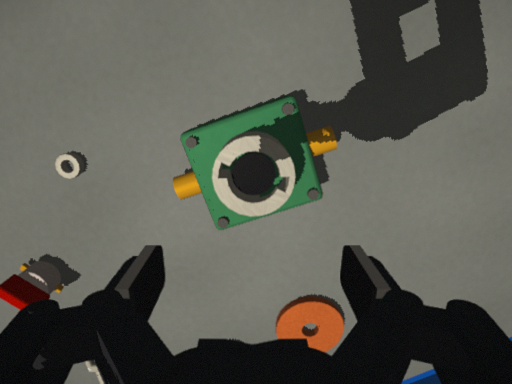

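Wrist view: neck ring centred near (254,175), slots at about (224,170) and (283,184); spacer (69,166), wheel (310,325).

```bash
python3 - <<'E'
from h import *
s=np.load('w1.npz'); s={k:s[k] for k in s.files}
V,U=np.mgrid[100:240,170:340]; uv=np.c_[U.ravel(),V.ravel()]
P=pts(s,uv); ok=abs(P[:,2]-.09)<.004; t=P[ok]; print(len(t),np.median(t[:,2]))
h=cv2.convexHull((t[:,:2]*1000).astype(np.float32)); print(cv2.fitEllipse(h),cv2.minEnclosingCircle(h))
c=np.array(cv2.fitEllipse(h)[0])/1000
# slot: pixels whose ray crosses rim plane at r 28..33.5 but depth is lower
Q=plane(s,uv,.09)[:,:2]-c; r=np.hypot(*Q.T); a=np.degrees(np.arctan2(Q[:,1],Q[:,0]))
low=(P[:,2]<.082)&(r>.0275)&(r<.0325)
for lo in range(-180,180,6):
    k=(a>=lo)&(a<lo+6)&(r>.0275)&(r<.0325)
    if (low&k).sum(): print(lo,low[k].sum(),k.sum())
z=np.exp(2j*np.radians(a[low])).mean(); print('axis',np.degrees(np.angle(z))/2,abs(z))
g=pts(s,uv); im=s['pixels'][100:240,170:340].reshape(-1,3).astype(int)
gr=(im[:,1]>im[:,0]*1.5)&(abs(P[:,2]-.05)<.004); print(cv2.minAreaRect((P[gr][:,:2]*1000).astype(np.float32)))
E
```

```text
2913 0.09077156333399422
((503.74835205078125, 143.52664184570312), (78.56664276123047, 79.68826293945312), 147.71734619140625) ((503.7294921875, 143.67330932617188), 40.06068420410156)
-144 15 18
-138 17 17
-132 16 16
-126 19 19
36 2 17
42 14 15
48 17 17
54 16 16
60 16 16
axis 51.28874767700956 0.9673796841739245
((502.8276672363281, 143.68814086914062), (128.54208374023438, 117.55390930175781), 81.82234191894531)
```

```bash
python3 -m pendant '[[[0,0,0,0,0,-0.95,1],[0,0,0,0,0,-0.95,1],[0,0,0,0,0,-0.95,1],[0,0,0,0,0,-0.95,1],[0,0,0,0,0,-0.95,1],[0,0,0,0,0,-0.95,1],[0,0,0,0,0,-0.95,1],[0,0,0,0,0,-0.97,1],[0,0,0,0,0,0,1],[0,0,0,0,0,0,1]]]'
cat > slot.py <<'E'
from h import *
s=snap('wrist','w2.png')
V,U=np.mgrid[60:280,120:400]; uv=np.c_[U.ravel(),V.ravel()]
P=pts(s,uv); t=P[abs(P[:,2]-.09)<.004]
h=cv2.convexHull((t[:,:2]*1000).astype(np.float32)); h=h[np.hypot(*(h[:,0]-[504,143]).T)<46]; print(np.median(t[:,2]),cv2.fitEllipse(h),cv2.minEnclosingCircle(h))
c=np.array(cv2.fitEllipse(h)[0])/1000
Q=plane(s,uv,.09)[:,:2]-c; r=np.hypot(*Q.T); a=np.degrees(np.arctan2(Q[:,1],Q[:,0]))
low=(P[:,2]<.086)&(r>.0275)&(r<.0325)
for q in (low&(a>0),low&(a<0)): print(q.sum(),np.percentile(a[q],[0,2,50,98,100]).round(1),(a[q].max()+a[q].min())/2)
E
python3 slot.py; python3 go.py .519 -.199 .245 205.8
```

```text
t: 2.7
tcp_pos: [0.5043, 0.1431, 0.2453]
tool_rot: [-0.223, 0.975, 0.0, -0.0]
force: [0.8, -0.3, -0.9]
finger_gap: 1.002
gripper_force: 0.0
0.09079430360893456 ((503.5101318359375, 143.37889099121094), (78.6925277709961, 79.533935546875), 22.50077247619629) ((503.3164978027344, 143.1963348388672), 39.977054595947266)
65 [38.1 38.6 52.  64.  64.3] 51.187910378380074
74 [-142.6 -142.1 -130.2 -117.8 -117.4] -129.99786378039482
t 2.75 tcp [0.5045 0.1429 0.2453] yaw -154.27 tilt [0.0002 0.0002] q [ 0.06  0.39  1.68  0.    1.07 -1.96] F [ 0.08 -0.05 -0.12] gap 1.001
mm [ 1.450e+01 -3.419e+02 -3.000e-01] units cur [ 0.1692 -0.3929  0.0004] units final-yaw [ 0.1696 -0.3927  0.0004]
turn units [ 0.002 -0.002 -0.01 ]
```

```bash
python3 -m pendant '[[[0.0188,-0.0436,0,0,0,0,1],[0.0188,-0.0436,0,0,0,0,1],[0.0188,-0.0436,0,0,0,0,1],[0.0188,-0.0436,0,0,0,0,1],[0.0188,-0.0436,0,0,0,0,1],[0.0188,-0.0436,0,0,0,0,1],[0.0188,-0.0436,0,0,0,0,1],[0.0188,-0.0436,0,0,0,0,1],[0.0188,-0.0436,0,0,0,0,1],[0,0,0,0,0,0,1],[0,0,0,0,0,0,1]]]'
cat > cap.py <<'E'
from h import *
s=snap('wrist','w3.png')
im=s['pixels'].astype(int); red=(im[...,0]>70)&(im[...,1]<50)&(im[...,2]<50)
red[300:]=0
P=pts(s,np.argwhere(red)[:,::-1]); print(len(P),np.percentile(P[:,2],[5,50,95]).round(4))
t=P[abs(P[:,2]-.066)<.004]; print(cv2.minAreaRect((t[:,:2]*1000).astype(np.float32)))
V,U=np.mgrid[60:300,120:400]; P=pts(s,np.c_[U.ravel(),V.ravel()]); P=P[np.hypot(*(P[:,:2]-t[:,:2].mean(0)).T)<.035]
t=P[abs(P[:,2]-.034)<.003]; print('disc',cv2.minEnclosingCircle((t[:,:2]*1000).astype(np.float32)))
E
python3 cap.py; python3 go.py .519 -.199 .245 205.8
```

```text
t: 3.85
tcp_pos: [0.5193, -0.1998, 0.245]
tool_rot: [-0.222, 0.975, 0.001, -0.0]
force: [0.1, 1.3, -0.4]
finger_gap: 1.001
gripper_force: 0.0
750 [0.0647 0.0665 0.0678]
((517.0507202148438, -198.40829467773438), (54.37732696533203, 13.822225570678711), 25.317665100097656)
disc ((517.4384155273438, -198.3143768310547), 23.879579544067383)
t 3.9 tcp [ 0.5191 -0.1987  0.245 ] yaw -154.3 tilt [0.0003 0.0017] q [-0.57  0.44  1.61  0.    1.1  -2.59] F [-0.04 -1.17 -0.36] gap 1.004
mm [-0.1 -0.3  0. ] units cur [ 0.0002 -0.0002 -0.    ] units final-yaw [ 0.0002 -0.0002 -0.    ]
turn units [ 0.014 -0.003 -0.015]
```

View pics/w3.png

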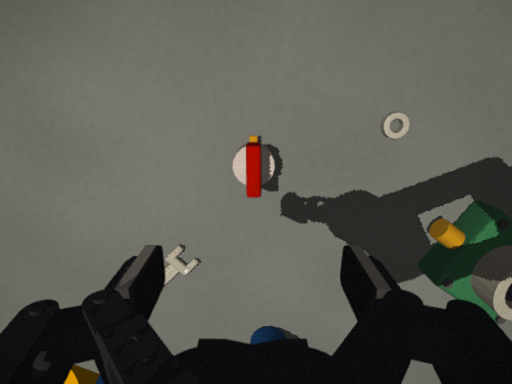

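Cap bar is straight under the tool, at (253,168), lugs along its length; nothing near it.

```bash
python3 -m pendant '[[[0.0017,0.0011,0.036,0,0,0,1],[0,0,0.036,0,0,0,1],[0,0,0.036,0,0,0,1],[0,0,0.036,0,0,0,1],[0,0,0.036,0,0,0,1],[0,0,0.036,0,0,0,1],[0,0,0.012,0,0,0,1],[0,0,0.012,0,0,0,1],[0,0,0,0,0,0,1],[0,0,0,0,0,0,1]]]' && python3 go.py .5175 -.1985 .053 205.5
```

```text
t: 4.9
tcp_pos: [0.5186, -0.1994, 0.0542]
tool_rot: [-0.223, 0.975, -0.001, 0.001]
force: [-0.5, 0.2, -0.2]
finger_gap: 0.997
gripper_force: 0.0
t 4.9 tcp [ 0.5186 -0.1994  0.0542] yaw -154.22 tilt [-0.0009 -0.0014] q [-0.57  0.72  1.75  0.    0.67 -2.59] F [-0.54  0.18 -0.17] gap 0.997
mm [-1.1  0.9 -1.2] units cur [0.0008 0.0016 0.0015] units final-yaw [0.0008 0.0016 0.0015]
turn units [-0.012  0.007  0.041]
```

```bash
python3 -m pendant '[[[0.0005,0.0012,0.001,0,0,0,1],[0,0,0,0,0,0,0],[0,0,0,0,0,0,0],[0,0,0,0,0,0,0],[0,0,0,0,0,0,0],[0,0,0,0,0,0,0],[0,0,0,0,0,0,0],[0,0,0,0,0,0,0],[0,0,0,0,0,0,0],[0,0,0,0,0,0,0],[0,0,0,0,0,0,0],[0,0,0,0,0,0,0]]]' 70 && python3 go.py .5175 -.1985 .053 205.5
```

```text
t: 6.1
tcp_pos: [0.5173, -0.1988, 0.0527]
tool_rot: [-0.223, 0.975, -0.0, 0.0]
force: [-0.8, -0.4, 5.5]
finger_gap: 0.176
gripper_force: 68.7
t 6.1 tcp [ 0.5173 -0.1988  0.0527] yaw -154.24 tilt [-0.0001 -0.0003] q [-0.57  0.73  1.75 -0.    0.67 -2.59] F [-0.84 -0.42  5.52] gap 0.176
mm [0.2 0.3 0.3] units cur [-0.0004  0.0002 -0.0004] units final-yaw [-0.0004  0.0002 -0.0004]
turn units [-0.002  0.001  0.038]
```

```bash
python3 -m pendant '[[[0,0,-0.01,0,0,0,0],[0,0,-0.03,0,0,0,0],[0,0,-0.04,0,0,0,0],[0,0,-0.04,0,0,0,0],[0,0,-0.04,0,0,0,0],[0,0,-0.04,0,0,0,0],[0,0,-0.02,0,0,0,0],[0,0,0,0,0,0,0],[0,0,0,0,0,0,0]]]' && python3 go.py .5036 .1434 .225 230.5
python3 - <<'E'
from h import *
snap('wrist','w4.png')
E
```

```text
t: 7.0
tcp_pos: [0.5164, -0.1981, 0.2278]
tool_rot: [-0.223, 0.975, 0.001, -0.001]
force: [-0.1, -0.4, -3.8]
finger_gap: 0.178
gripper_force: 68.8
t 7.0 tcp [ 0.5164 -0.1981  0.2278] yaw -154.23 tilt [0.0008 0.0015] q [-0.57  0.45  1.63  0.    1.06 -2.59] F [-0.11 -0.38 -3.79] gap 0.178
mm [-12.8 341.5  -2.8] units cur [-0.1711  0.3914  0.0039] units final-yaw [-0.3192  0.2839  0.0035]
turn units [ 0.014 -0.004 -3.597]
```

View pics/w4.png

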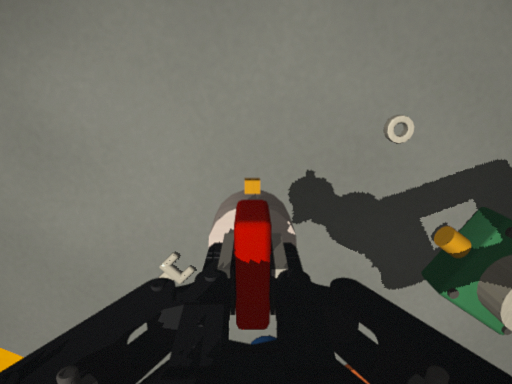

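The cap is held upright, bar at (252,260) in line with the tool, one lug at (252,186).

```bash
python3 - <<'E'
from h import *
s=snap('wrist'); t=monitor.sense(); M=R.from_quat(t['tool_rot']).as_matrix()
im=s['pixels'].astype(int); red=(im[...,0]>70)&(im[...,1]<40)&(im[...,2]<40); red[340:]=0; red[:,:200]=0; red[:,310:]=0
P=(pts(s,np.argwhere(red)[:,::-1])-t['tcp_pos'])@M
for i in range(3): print(np.percentile(P[:,i],[1,10,50,90,99]).round(4))
q=P[P[:,2]<-.009]; print(len(q),cv2.minAreaRect((q[:,:2]*1000).astype(np.float32)))
V,U=np.mgrid[176:196,243:262]; lug=(im[V,U,0]>150)&(im[V,U,2]<80)
L=(pts(s,np.c_[U[lug],V[lug]])-t['tcp_pos'])@M; print('lug',np.percentile(L,[2,50,98],axis=0).round(4))
E
python3 -m pendant '[[[-0.019,0.0435,0,0,0,0,0],[-0.019,0.0435,0,0,0,0,0],[-0.019,0.0435,0,0,0,0,0],[-0.019,0.0435,0,0,0,0,0],[-0.019,0.0435,0,0,0,0,0],[-0.019,0.0435,0,0,0,0,0],[-0.019,0.0435,0,0,0,0,0],[-0.019,0.0435,0,0,0,0,0],[-0.019,0.0435,0,0,0,0,0],[0,0,0,0,0,-0.9,0],[0,0,0,0,0,-0.9,0],[0,0,0,0,0,-0.9,0],[0,0,0,0,0,-0.9,0],[0,0,0,0,0,0,0],[0,0,0,0,0,0,0]]]' && python3 go.py .5036 .1434 .157 230.5
```

```text
[0.0074 0.0109 0.0217 0.0271 0.0275]
[-0.0072 -0.0054  0.0004  0.006   0.008 ]
[-0.0158 -0.015  -0.0139  0.0019  0.012 ]
1646 ((24.677093505859375, 0.15480804443359375), (15.640837669372559, 103.07788848876953), 88.86019897460938)
lug [[ 0.0225 -0.0037  0.0363]
 [ 0.0267  0.0004  0.0376]
 [ 0.0306  0.0044  0.0388]]
t: 8.6
tcp_pos: [0.5036, 0.1428, 0.2274]
tool_rot: [-0.426, 0.905, 0.0, -0.001]
force: [0.5, 0.3, -1.8]
finger_gap: 0.17
gripper_force: 69.2
t 8.6 tcp [0.5036 0.1428 0.2274] yaw -129.62 tilt [0.0017 0.0018] q [ 0.06  0.42  1.7   0.    1.02 -2.39] F [ 0.55  0.3  -1.81] gap 0.17
mm [ -0.    0.6 -70.4] units cur [-0.0007  0.0003  0.088 ] units final-yaw [-0.0006  0.0005  0.088 ]
turn units [ 0.015 -0.014 -0.018]
```

```bash
python3 -m pendant '[[[-0.0005,0.0003,0.03,0,0,0,0],[0,0,0.04,0,0,0,0],[0,0,0.02,0,0,0,0],[0,0,0,0,0,0,0],[0,0,0,0,0,0,0]]]' && python3 go.py .5036 .1434 .142 230.5
```

```text
t: 9.1
tcp_pos: [0.5045, 0.1433, 0.1564]
tool_rot: [-0.426, 0.905, 0.0, -0.0]
force: [0.2, -0.2, -2.4]
finger_gap: 0.17
gripper_force: 69.0
t 9.1 tcp [0.5045 0.1433 0.1564] yaw -129.55 tilt [0.0003 0.0004] q [ 0.06  0.52  1.77  0.    0.85 -2.39] F [ 0.24 -0.22 -2.41] gap 0.17
mm [ -0.9   0.1 -14.4] units cur [0.0006 0.001  0.018 ] units final-yaw [0.0006 0.001  0.018 ]
turn units [ 0.003 -0.003 -0.008]
```

Down to just above lug contact (TCP about 0.137), then read the force.

```bash
python3 -m pendant '[[[0.0003,0.0005,0.01,0,0,0,0],[0,0,0.005,0,0,0,0],[0,0,0.005,0,0,0,0],[0,0,0,0,0,0,0],[0,0,0,0,0,0,0]]]' && python3 go.py .5036 .1434 .134 230.5
```

```text
t: 9.6
tcp_pos: [0.5039, 0.1434, 0.1406]
tool_rot: [-0.427, 0.904, -0.0, 0.0]
force: [-0.2, 0.4, -2.8]
finger_gap: 0.174
gripper_force: 69.2
t 9.6 tcp [0.5039 0.1434 0.1406] yaw -129.49 tilt [-0.0001 -0.0001] q [ 0.06  0.55  1.78 -0.    0.81 -2.39] F [-0.15  0.45 -2.79] gap 0.174
mm [-0.3 -0.  -6.6] units cur [0.0003 0.0003 0.0083] units final-yaw [0.0003 0.0003 0.0083]
turn units [-0.001  0.001  0.002]
```

```bash
python3 -m pendant '[[[0,0,0.003,0,0,0,0],[0,0,0.003,0,0,0,0],[0,0,0,0,0,0,0]]]' | sed -n '2p;4p'; python3 -m pendant '[[[0,0,0.002,0,0,0,0],[0,0,0.002,0,0,0,0],[0,0,0,0,0,0,0]]]' && python3 go.py .5036 .1434 .129 230.5
```

```text
tcp_pos: [0.5036, 0.1433, 0.1354]
force: [0.5, 0.2, -2.8]
t: 10.2
tcp_pos: [0.5037, 0.1433, 0.1323]
tool_rot: [-0.427, 0.904, 0.0, -0.0]
force: [-0.3, -1.0, -4.1]
finger_gap: 0.179
gripper_force: 69.2
t 10.2 tcp [0.5037 0.1433 0.1323] yaw -129.49 tilt [0.0004 0.0003] q [ 0.06  0.56  1.79 -0.    0.79 -2.39] F [-0.33 -1.01 -4.14] gap 0.179
mm [-0.1  0.1 -3.3] units cur [0.     0.0002 0.0041] units final-yaw [0.     0.0002 0.0041]
turn units [ 0.002 -0.003  0.001]
```

```bash
for i in 1; do python3 -m pendant '[[[0,0,0.002,0,0,0,0],[0,0,0.002,0,0,0,0],[0,0,0,0,0,0,0]]]' | sed -n '2p;4p'; python3 -m pendant '[[[0,0,0.002,0,0,0,0],[0,0,0.001,0,0,0,0],[0,0,0,0,0,0,0]]]'; done;  python3 go.py .5036 .1434 .129 230.5
```

```text
tcp_pos: [0.5039, 0.1433, 0.1296]
force: [-0.7, -1.0, 1.8]
t: 10.8
tcp_pos: [0.5039, 0.1433, 0.1272]
tool_rot: [-0.427, 0.904, -0.0, 0.0]
force: [-1.5, -1.2, 5.0]
finger_gap: 0.176
gripper_force: 70.4
t 10.8 tcp [0.5039 0.1433 0.1272] yaw -129.48 tilt [-0.     -0.0003] q [ 0.06  0.57  1.79 -0.    0.78 -2.39] F [-1.49 -1.18  5.01] gap 0.176
mm [-0.3  0.1  1.8] units cur [ 0.0001  0.0004 -0.0023] units final-yaw [ 0.0001  0.0004 -0.0023]
turn units [-0.002  0.     0.003]
```

```bash
python3 -m pendant '[[[0,0,0.003,0,0,0,0],[0,0,0.003,0,0,0,0],[0,0,0,0,0,0,0]]]' | sed -n '2p;4p'; python3 -m pendant '[[[0,0,0.003,0,0,0,0],[0,0,0.003,0,0,0,0],[0,0,0.003,0,0,0,0],[0,0,0,0,0,0,0],[0,0,0,0,0,0,0]]]'; python3 go.py .5036 .1434 .113 230.5
```

```text
tcp_pos: [0.5039, 0.1433, 0.1222]
force: [-1.5, -0.4, 4.6]
t: 11.6
tcp_pos: [0.5039, 0.1433, 0.1153]
tool_rot: [-0.427, 0.904, -0.0, 0.0]
force: [-1.8, -2.5, 5.4]
finger_gap: 0.172
gripper_force: 70.7
t 11.6 tcp [0.5039 0.1433 0.1153] yaw -129.48 tilt [-0.     -0.0003] q [ 0.06  0.59  1.8  -0.    0.75 -2.39] F [-1.8  -2.54  5.44] gap 0.172
mm [-0.3  0.1 -2.3] units cur [0.0001 0.0004 0.0029] units final-yaw [0.0001 0.0004 0.0029]
turn units [-0.002  0.     0.003]
```

```bash
python3 -m pendant '[[[0,0.0002,0.0015,0,0,0,0],[0,0,0.0013,0,0,0,0],[0,0,0,0,0,0,0],[0,0,0,0,0,0,0]]]'|sed -n '2p;4p'; python3 -m pendant '[[[0,0,0,0,0,0.4,0],[0,0,0,0,0,0.4,0],[0,0,0,0,0,0.4,0],[0,0,0,0,0,0,0],[0,0,0,0,0,0,0]]]'; python3 go.py .5036 .1434 .113 179; python3 -c "
from h import *
print(monitor.sense()['ft_torque'])"
```

```text
tcp_pos: [0.5039, 0.1433, 0.1134]
force: [-1.7, -3.3, 8.1]
t: 12.5
tcp_pos: [0.504, 0.1435, 0.1133]
tool_rot: [-0.36, 0.933, -0.0, 0.0]
force: [-1.6, -1.5, 7.4]
finger_gap: 0.173
gripper_force: 70.8
t 12.5 tcp [0.504  0.1435 0.1133] yaw -137.75 tilt [-0.0007 -0.0006] q [ 0.06  0.6   1.8  -0.    0.75 -2.24] F [-1.62 -1.53  7.39] gap 0.173
mm [-0.4 -0.1 -0.3] units cur [0.0005 0.0003 0.0004] units final-yaw [ 0.0005 -0.0001  0.0004]
turn units [-2.000e-03  7.000e-03  6.291e+00]
[-0.16336571  0.441656   -0.04596436]
```

```bash
python3 -m pendant '[[[0,0,0,0,0,0.5,0],[0,0,0,0,0,0.5,0],[0,0,0,0,0,0.5,0],[0,0,0,0,0,0.5,0],[0,0,0,0,0,0.5,0],[0,0,0,0,0,0.5,0],[0,0,0,0,0,0.5,0],[0,0,0,0,0,0.5,0],[0,0,0,0,0,0.5,0],[0,0,0,0,0,0.5,0],[0,0,0,0,0,0,0],[0,0,0,0,0,0,0]]]' >/dev/null; python3 go.py .5036 .1434 .113 179; python3 -c "
from h import *
print(monitor.sense()['ft_torque'])"
```

```text
t 13.7 tcp [0.5039 0.1439 0.1133] yaw -172.15 tilt [-0.001   0.0006] q [ 0.06  0.6   1.8   0.    0.75 -1.64] F [-2.37 -0.3   9.05] gap 0.179
mm [-0.3 -0.5 -0.3] units cur [ 0.0005 -0.0005  0.0004] units final-yaw [ 0.0004 -0.0006  0.0004]
turn units [0.006 0.008 1.287]
[ 0.02018525  0.46117719 -0.08229317]
```

Now small steps, watching the twist moment for the stop.

```bash
T='from h import *; s=monitor.sense(); M=R.from_quat(s["tool_rot"]).as_matrix(); print(np.degrees(np.arctan2(M[1,0],M[0,0])).round(2)%360, s["ft_torque"].round(3), s["force"].round(1))'
python3 -m pendant '[[[0,0,0,0,0,0.5,0],[0,0,0,0,0,0.5,0],[0,0,0,0,0,0,0],[0,0,0,0,0,0,0]]]' >/dev/null; python3 -c "$T"
python3 -m pendant '[[[0,0,0,0,0,0.25,0],[0,0,0,0,0,0,0],[0,0,0,0,0,0,0]]]' >/dev/null; python3 -c "$T"
python3 -m pendant '[[[0,0,0,0,0,0.25,0],[0,0,0,0,0,0,0],[0,0,0,0,0,0,0]]]' >/dev/null; python3 -c "$T"
```

```text
180.97 [0.111 0.395 0.004] [-1.7 -0.5  8.5]
179.27 [ 0.062  0.323 -0.019] [-1.7  0.2  7.3]
177.54 [0.108 0.411 0.043] [-1.8 -0.5  8. ]
```

```bash
T='from h import *; s=monitor.sense(); M=R.from_quat(s["tool_rot"]).as_matrix(); print(np.degrees(np.arctan2(M[1,0],M[0,0])).round(2)%360, s["ft_torque"].round(3), s["force"].round(1))'
python3 -m pendant '[[[0,0,0,0,0,0.15,0],[0,0,0,0,0,0,0],[0,0,0,0,0,0,0]]]' >/dev/null; python3 -c "$T"
python3 -m pendant '[[[0,0,0,0,0,0.15,0],[0,0,0,0,0,0,0],[0,0,0,0,0,0,0]]]' >/dev/null; python3 -c "$T"
python3 -m pendant '[[[0,0,0,0,0,0.15,0],[0,0,0,0,0,0,0],[0,0,0,0,0,0,0]]]' >/dev/null; python3 -c "$T"
```

```text
176.53 [0.093 0.391 0.041] [-2.9 -0.2  8.8]
175.53 [-0.037  0.332  0.127] [-2.3 -1.2  7.6]
174.54 [-0.184  0.451  0.175] [-2.2 -2.3  8.1]
```

```bash
T='from h import *; s=monitor.sense(); M=R.from_quat(s["tool_rot"]).as_matrix(); print(np.degrees(np.arctan2(M[1,0],M[0,0])).round(2)%360, s["ft_torque"].round(3), s["force"].round(1),s["tcp_pos"].round(4))'
python3 -m pendant '[[[0,0,0,0,0,0.15,0],[0,0,0,0,0,0,0],[0,0,0,0,0,0,0]]]' >/dev/null; python3 -c "$T"
python3 -m pendant '[[[0,0,0,0,0,0.15,0],[0,0,0,0,0,0,0],[0,0,0,0,0,0,0]]]' >/dev/null; python3 -c "$T"
python3 -c "
from h import *
s=snap('wrist','w5.png')"
```

```text
173.59 [-0.329  0.42   0.433] [-1.4 -2.8  7.9] [0.5039 0.1432 0.1134]
172.7 [-0.324  0.444  0.921] [-2.1 -2.1  8.4] [0.5039 0.1432 0.1134]
```

View pics/w5.png

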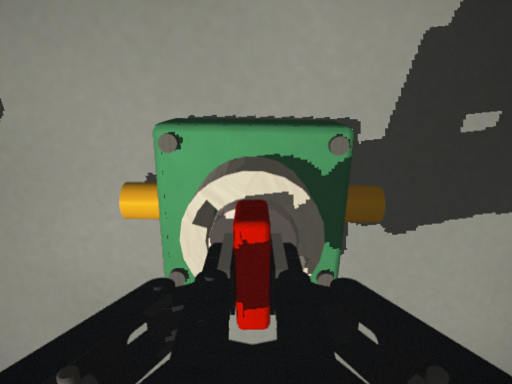

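Bar at (252,260) in the neck, an uncovered slot at (205,213); twist moment climbed to 0.9 N m, so it is at the stop. Ease the wind-up off and let go.

```bash
python3 -m pendant '[[[0,0,0,0,0,-0.2,0],[0,0,0,0,0,0,0],[0,0,0,0,0,0,0.5],[0,0,0,0,0,0,0.5],[0,0,0,0,0,0,0.5],[0,0,0,0,0,0,0.5],[0,0,0,0,0,0,0.5],[0,0,0,0,0,0,0.5],[0,0,0,0,0,0,0.5]]]'
python3 -m pendant '[[[0,0,-0.01,0,0,0,0.5],[0,0,-0.02,0,0,0,0.5],[0,0,-0.04,0,0,0,0.7],[0,0,-0.04,0,0,0,1],[0,0,-0.03,0,0,0,1],[0,0,0,0,0,0,1],[0,0,0,0,0,0,1]]]'
python3 - <<'E'
from h import *
s=snap('wrist','w6.png')
im=s['pixels'].astype(int); red=(im[...,0]>70)&(im[...,1]<50)&(im[...,2]<50); red[300:]=0; red[:,:150]=0
P=pts(s,np.argwhere(red)[:,::-1]); t=P[P[:,2]>np.percentile(P[:,2],90)-.006]
print(len(t),'top z median',np.median(t[:,2]),cv2.minAreaRect((t[:,:2]*1000).astype(np.float32)))
V,U=np.mgrid[60:300,120:400]; P=pts(s,np.c_[U.ravel(),V.ravel()]); r=np.hypot(P[:,0]-.5036,P[:,1]-.1434)
print('rim z',np.median(P[(r>.036)&(r<.039)&(P[:,2]>.08),2]),'plug top',np.median(P[(r>.014)&(r<.022)&(P[:,2]<.125),2]))
E
```

```text
t: 17.15
tcp_pos: [0.5052, 0.1441, 0.1132]
tool_rot: [0.054, 0.999, 0.001, 0.002]
force: [0.7, 0.9, 4.7]
finger_gap: 0.496
gripper_force: 2.7
t: 17.85
tcp_pos: [0.5034, 0.1435, 0.2248]
tool_rot: [0.054, 0.999, -0.0, 0.0]
force: [-0.2, 0.4, 0.1]
finger_gap: 1.004
gripper_force: 0.0
785 top z median 0.13861655145855345 ((479.33319091796875, 145.51141357421875), (14.730682373046875, 104.70018005371094), 84.2287826538086)
rim z 0.09083021456452095 plug top 0.10681905390431849
```

View pics/w6.png

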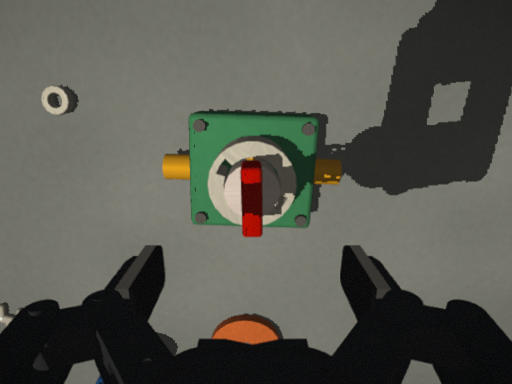

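The cap sits with its bar top at about 138 mm and plug top at about 106 mm, which puts the underside at 72 mm, so it is locked. The fingers are clear, with the bar at (252,198).

```bash
python3 -c "
from h import *
print(job.sign_off())"
```

```text
the job is handed in; nothing more can be done
None
```

The coolant filter is closed: the cap was pushed down and turned clockwise to the stop, and on release it rose to its locked height of about 72 mm. The gripper was clear and nothing else on the bench was touched when I handed the job in at about 18 s.

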